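# Tip a drained tube rack onto its feet and push it home against the reagent step

### The arm

A 7-joint arm with a two-finger parallel gripper is mounted at the origin on the work surface. World frame = base frame: x ahead of the robot, y to its left, z up, the work surface at z = 0. Lengths are in m, angles in rad, forces in N, time in s.
With the tool pointing down it reaches from about 0.4 to 0.85 m from the base axis. Payload 10.4 kg.
Tool frame: the origin (TCP) lies at the very end of the fingers, on their centre line; the grasp point (between the pads) lies 19 mm behind it; z points along the fingers, y is the direction in which the jaws open and shut (so a half turn about z gives the same grasp; the last joint's range is limited). The gripper opens to 87 mm and grips with 3 to 60 N. Pads are 19 mm wide; open, the fingers measure 117 mm over their backs; the gripper's body (75 mm by 190 mm) begins 51 mm behind the grasp point.
Start: joints at [1.142, 0.332, -0.065, 1.46, 0.022, 1.35, -0.088], TCP at [0.247, -0.574, 0.223] pointing down, gripper open.
Joint ranges: [-2.6, 2.6], [-0.5, 2.12], [-1.47, 1.34], [0.16, 2.42], [-1.27, 4.41], [0.06, 2.06], [-2.6, 2.6]. Speed limits (rad/s): [2.22, 2.22, 2.79, 2.79, 3.14, 3.14, 3.14].

### API

Orientations are given as a unit quaternion [x, y, z, w].
In Python, from bench import r, eyes, job gives the robot as it stands. The module is installed in compiled form; this text tells all that it offers.
- The arm moves only by the tool play_rows, never from a script. Its argument "motion" is a list of rows, each a list of 7 numbers: the shift along the tool's x, y, z as a fraction of full scale, then the turn, a rotation vector about the tool's x, y, z as a fraction of full scale, then the opening in per cent of the stroke, from 0 (shut) to 100 (fully open). A call has 1 to 5 rows; each row is the pose to reach, as a shift and turn from the pose commanded when the call began, along the tool's axes at that moment; what a row does not reach only later rows make up. Full scale, the value 1, is 0.2 m for a shift and 90 degrees for a turn. A row lasts 1/8 s, in which the tool goes at most 62.5 mm and 10.7 degrees, less where a joint would pass 70% of its speed; a pose out of reach is approached as far as the arm can. A call with a number of a shift or a turn outside -1 to 1 is refused whole. A call with a gripper value outside its range is refused whole. The fingers move at their own pace and stop on an object; "squeeze" is the grip in N (left out, the last holds). Time passes only in rows, so rows that repeat a pose let the fingers close. It gives the time, the measured TCP pose, the force and the opening at its end, in the units of the state.
- r.read_state(): the state, without advancing time (a new reading comes with each control period).
- eyes.camera(name): name is "scene" or "top"; returns a dict with "image" (480x640x3 uint8, red, green, blue), "mtx" (3x3 intrinsics, pixels), "R" (3x3) and "t" (3): a world point X has camera coordinates R X + t. Camera axes: x right, y down, z forward; pixel columns grow to the right and rows downward; lengths in m; the calibration is good to about 2 mm. A picture is of the moment at which its call begins. There is no depth.
- job.close_job(): hands the job in, once; it reports no verdict.
Trained networks look in a picture, given as the dict that the camera call returned (one of the last four; its "shot" number tells which), for a name from the list of things; names that differ only in an ending like _2 or _b are one class to them, and where a whole thing is asked for, a point or a joint stands for the part that bears it (a point fixed in the world has none). Each returns a list of dicts, best first, with "p" (0 to 1); they miss things now and then, are a little off and sometimes report something else, mostly with a low value. They report only what shows in the picture. A call takes as long as a camera call.
- eyes.regions_of(picture, label): "region" (480x640 bool, what is visible of it) and "xy" ([column, row] in pixels, amid what is visible of it).
- eyes.landmark_of(picture, label): "xy" ([column, row] in pixels: a listed point, or the origin of a listed thing).
The state is a dict: "time": time; "joint_positions": joint angles; "joint_vel": joint speeds; "joint_torque": joint torques, N m; "ee_pos": TCP position; "eef_rot": TCP orientation; "ft_force": force on the tool from outside, world axes, zero at the start; "torque": the same for the moment, N m; "width": finger opening in m.
Only numpy, scipy, OpenCV 4.12 (cv2) and the standard library are available. Lean on these libraries where they do the work, as an engineer would, in place of code of your own. Each camera call takes 0.05 s, during which the arm holds its last target. There are 200 camera calls.

### The job

The blue test-tube rack was left standing on its end to drain. Push it over towards its solid bottom so that it drops onto its feet with the open tube grid upward, and then push it across the bench until its long side is flush along the front of the low grey reagent step. Only push it, never lift it, and leave the other things on the bench undisturbed.

Things in the scene. Friction and masses are not known exactly. Their poses are not given: they have to be found in the camera images.
- rack: Blue test-tube rack, about 180 g, 200 long, 76 wide, 60 mm high; it starts standing on one end. Origin: centre of that end. z: along its length (up at first). +x: its feet side at x = 30 mm (solid plate, end-plate edges). -x: its open upper side at x = -30 mm (bar grid, 2 x 5 tube openings 32 mm wide). y: its width. On its feet x points down, z points level the way it fell.
- rack_heel (a point): Middle of the rack's edge at (30, 0, 0) mm in its axes, between first end and feet side; it stays on the bench. Pushed towards +x near the top of its open side (above 150 mm), the rack turns about this edge without sliding, balances at about 15 to 20 degrees and then falls onto its feet by itself.
- rack_mid (a point): Middle of the rack's feet side, (30, 0, 100) mm in its axes: the centre of its underside once on its feet, then at bench height. The rack slides there with 1 to 3 N.
- step: Low grey reagent step with a steel top, fixed at the far side: 640 long, 150 deep, 54 mm high, small jars and a flat box on it. Origin at bench height under the middle of its front face (the upright face towards the robot); x into the step, y along the face, z up. The rack is flush when rack_mid is 38 mm in front of the face and its length runs along it. The way there is clear.
- wash_bottle: Loose white bottle with blue cap, 60 mm diameter, 160 mm tall, origin under its centre. Leave alone.
- dropper: Loose small amber glass bottle, 32 mm diameter, 80 mm tall, origin under its centre. Leave alone.
- beaker: Loose glass beaker, 68 mm diameter, 85 mm tall, origin under its centre. Leave alone.
- jar: Loose white jar, 54 mm diameter, 70 mm tall, origin under its centre. Leave alone.
- tip_box: Loose closed blue box of pipette tips, 85 x 120 x 55 mm (x, y, z), origin under its centre. Leave alone.
- dish: Loose flat glass dish, 90 mm diameter, 15 mm high, origin under its centre. Leave alone.

How it is judged:
By the outcome, as a careful person would: the job done as asked, in the order asked, and still so for the second after the job is handed in, with the robot touching nothing.
It also fails if it takes over 51 s, if anything falls off the work surface, if the arm or the gripper's body presses on something with over 40 N, if the wrist force passes 120 N, or if a joint passes its speed limit or range.

## Working session

There is one attempt and no reset: what is moved stays moved. The work goes in short steps, Python scripts to look and compute and a tool call to move; the robot and the scene stay as the last step left them, time stands still between calls to the robot, and variables do not carry over. Pictures are saved under pics/ and viewed, about 8 in all and at most 12, crops included, and the job is handed in when it is done.

Besides the shell and the picture viewer there is one more tool, called after "Request:" by a JSON object that holds its "method" and its "body". play_rows: Moves the arm, as the interface text tells. Shift numbers are shares of 0.2 m and turn numbers shares of 90 degrees, none past 1 either way. Its arguments: {"type":"object","properties":{"motion":{"type":"array","items":{"type":"array","items":{"type":"number"}}},"squeeze":{"type":"number"}},"required":["motion"]}

```bash
mkdir -p pics
cat > h.py <<'E'
import numpy as np, cv2
from bench import r, eyes, job
from scipy.spatial.transform import Rotation as Rot
def ray(c,xy):
    d=c["R"].T@np.linalg.inv(c["mtx"])@np.array([xy[0],xy[1],1.]); o=-c["R"].T@c["t"]; return o,d
def at_z(c,xy,z):
    o,d=ray(c,xy); return o+d*(z-o[2])/d[2]
def tri(c1,p1,c2,p2):
    o1,d1=ray(c1,p1);o2,d2=ray(c2,p2)
    s=np.linalg.lstsq(np.c_[d1,-d2],o2-o1,rcond=None)[0]
    a=o1+d1*s[0];b=o2+d2*s[1];return (a+b)/2,np.linalg.norm(a-b)
def proj(c,X):
    p=c["mtx"]@(c["R"]@np.array(X)+c["t"]);return p[:2]/p[2]
def save(c,n): cv2.imwrite("pics/"+n,c["image"][:,:,::-1])
np.set_printoptions(precision=4,suppress=True)
E
python3 - <<'E'
from h import *
s=eyes.camera("scene");t=eyes.camera("top");save(s,"s0.png");save(t,"t0.png")
for l in ["rack","rack_heel","rack_mid","step","wash_bottle","dropper","beaker","jar","tip_box","dish"]:
    for n,c in(("s",s),("t",t)):
        m=eyes.landmark_of(c,l)
        print(l,n,[(np.round(q["xy"],1),round(q["p"],2),at_z(c,q["xy"],0)) for q in m[:2]])
st=r.read_state();print(st["time"],st["ee_pos"],Rot.from_quat(st["eef_rot"]).as_matrix(),st["width"],st["ft_force"])
for c in(s,t):print(-c["R"].T@c["t"])
E
```

```text
rack s [(array([301.7, 263.5]), 0.71, array([ 0.5322, -0.0651,  0.    ]))]
rack t [(array([338.1, 231.7]), 0.93, array([ 0.5417, -0.072 ,  0.    ]))]
rack_heel s [(array([317.5, 260.9]), 0.96, array([ 0.5335, -0.0322,  0.    ]))]
rack_heel t [(array([327. , 234.3]), 0.66, array([ 0.5341, -0.0433,  0.    ]))]
rack_mid s [(array([314.8, 224.6]), 0.84, array([ 0.4377, -0.0164, -0.    ])), (array([446.3, 181.7]), 0.59, array([0.3851, 0.3046, 0.    ]))]
rack_mid t [(array([327.2, 231.6]), 0.79, array([ 0.5412, -0.0436,  0.    ])), (array([321. , 160.7]), 0.36, array([ 0.7271, -0.023 ,  0.    ]))]
step s [(array([350. , 343.9]), 0.82, array([ 0.7319, -0.016 ,  0.    ]))]
step t [(array([322. , 160.2]), 0.67, array([ 0.7285, -0.0256,  0.    ]))]
wash_bottle s [(array([443.3, 183.1]), 0.77, array([0.3876, 0.2964, 0.    ])), (array([303.7, 263.4]), 0.58, array([ 0.5329, -0.061 ,  0.    ]))]
wash_bottle t [(array([192.8, 285.6]), 0.76, array([0.393 , 0.2999, 0.    ])), (array([200.2, 207.5]), 0.22, array([0.5957, 0.2883, 0.    ]))]
dropper s [(array([465.8, 212.8]), 0.85, array([0.4841, 0.3119
[... 462 characters left out ...]
, 0.32, array([ 0.5355, -0.0377,  0.    ]))]
jar t [(array([448.3, 222.5]), 0.58, array([ 0.573 , -0.3604,  0.    ]))]
tip_box s [(array([140.3, 256. ]), 0.6, array([ 0.4335, -0.3864,  0.    ])), (array([156. , 306.3]), 0.49, array([ 0.5648, -0.3604,  0.    ]))]
tip_box t [(array([458.2, 279.2]), 0.81, array([ 0.4256, -0.3879,  0.    ]))]
dish s [(array([209.1, 213.4]), 0.66, array([ 0.3506, -0.2353,  0.    ]))]
dish t [(array([400.9, 306.3]), 0.76, array([ 0.3521, -0.2393,  0.    ]))]
1.1 [ 0.2467 -0.5743  0.2226] [[ 0.9188  0.3947  0.0001]
 [ 0.3947 -0.9188 -0.0001]
 [ 0.      0.0001 -1.    ]] 0.08692838869324916 [-0.3269 -0.6715 -0.2759]
[ 1.1911 -0.1603  0.9203]
[ 0.4772 -0.005   1.1616]
```

View pics/s0.png

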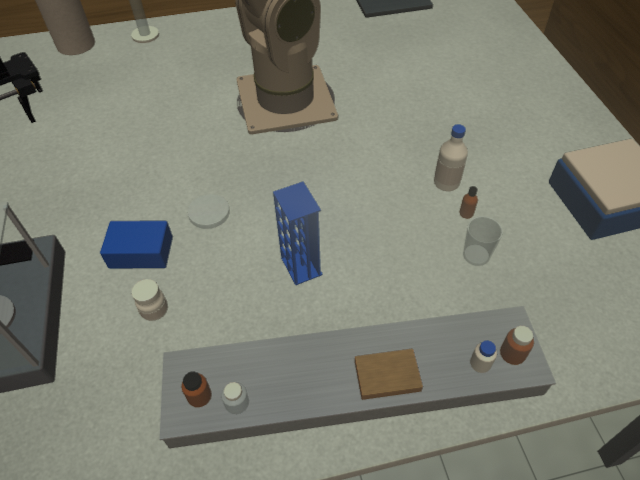

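View pics/t0.png

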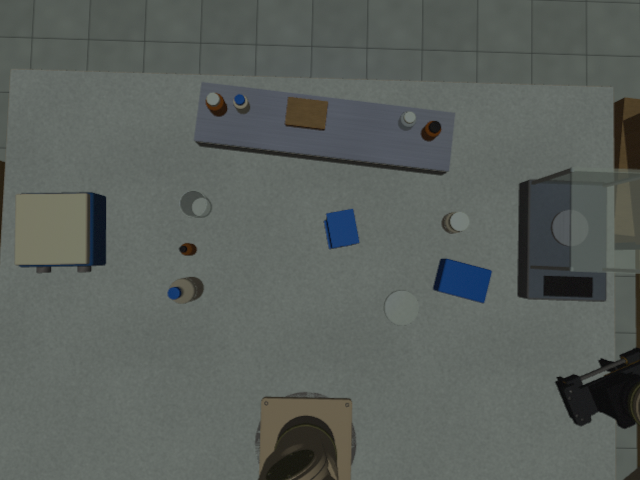

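The scene view shows the rack upright at about (300,235), with its 2x5 grid facing world -y. Its solid side faces +y, where the way is clear. The top view puts the rack top at (342,228) and the step's front edge from (195,144) to (447,172). Next I'll measure the yaw of each.

Run:
```python
from h import *
t=eyes.camera("top");s=eyes.camera("scene")
im=cv2.cvtColor(np.ascontiguousarray(t["image"]),cv2.COLOR_RGB2HSV)
sub=im[200:255,318:365]
print("V in rack", im[212:248:5,322:362:4,2])
m=((im[:,:,0]>95)&(im[:,:,0]<130)&(im[:,:,1]>150)&(im[:,:,2]>100)).astype(np.uint8)
m[:, :315]=0;m[:,370:]=0;m[:195]=0;m[260:]=0
c=max(cv2.findContours(m,0,1)[0],key=cv2.contourArea)
b=cv2.boxPoints(cv2.minAreaRect(c));W=np.array([at_z(t,p,.2) for p in b]);print(b,W,np.linalg.norm(np.diff(W,axis=0),axis=1))
for i in range(2):
    e=W[i+1]-W[i];print("edge dir deg",np.degrees(np.arctan2(e[1],e[0])))
print("top centre",W.mean(0))
# step top front edge: gray gradient per column
q=eyes.regions_of(t,"step")[0];reg=q["region"];print(q["p"],reg.sum())
cols=np.arange(215,435,5);rows=np.array([np.nonzero(reg[:,k])[0].max() for k in cols])
f=np.polyfit(cols,rows,1);f=np.polyfit(cols[abs(rows-np.polyval(f,cols))<2],rows[abs(rows-np.polyval(f,cols))<2],1)
for z in(0,.054):
    a=at_z(t,(200,np.polyval(f,200)),z);b2=at_z(t,(440,np.polyval(f,440)),z);print(z,a,b2,"face deg from y",np.degrees(np.arctan2(b2[0]-a[0],b2[1]-a[1])))
print(rows)
```

```text
V in rack [[106 104  93 107 111 110 109 109  99 103]
 [106  82 111 110 110 109 110 110  98 106]
 [108  65 111 111 110 111 109 110 109 106]
 [103  93 111 111 111 110 110 110 110 105]
 [106 104 106 110 110 110 110 109 110  96]
 [107  89  86 111 111 110 110 110 109  90]
 [110 105  55 111 110 111 111 110 110 108]
 [108 106  90  88  83 102 106 107 105 108]]
[[326.3077 213.5385]
 [352.0769 208.3846]
 [358.8077 242.0385]
 [333.0385 247.1923]] [[ 0.5692 -0.0341  0.2   ]
 [ 0.5818 -0.0896  0.2   ]
 [ 0.5093 -0.1057  0.2   ]
 [ 0.4969 -0.0503  0.2   ]] [0.0569 0.0743 0.0568]
edge dir deg -77.18731602252532
edge dir deg -167.51371199736647
top centre [ 0.5393 -0.0699  0.2   ]
0.65 16240
0 [0.7582 0.2947 0.    ] [ 0.7001 -0.3371  0.    ] face deg from y -174.74169372170743
0.054 [0.7452 0.2808 0.054 ] [ 0.6897 -0.3216  0.054 ] face deg from y -174.74169372170743
[147 148 149 149 150 150 151 152 153 153 154 154 155 155 156 156 157 157
 158 158 159 159 160 160 161 163 163 164 164 165 165 166 167 167 167 168
 168 169 170 171 172 172 173 173]
```

Request:
{"method": "play_rows", "body": {"motion": [[0.625,-0.82,0,0,0,-0.5,45],[0.625,-0.82,0,0,0,-0.5,45],[0.625,-0.82,0,0,0,-0.5,45],[0.625,-0.82,0,0,0,-0.5,45],[0.625,-0.82,0,0,0,-0.5,45]]}}

```text
time: 1.88
ee_pos: [0.2974, -0.3734, 0.2231]
eef_rot: [0.827, 0.562, -0.0, 0.001]
ft_force: [-0.5, -0.1, 0.5]
width: 0.0456
```

Request:
{"method": "play_rows", "body": {"motion": [[0.75,0.87,0,0,0,-0.382,45],[0.75,0.87,0,0,0,-0.382,45],[0.75,0.87,0,0,0,-0.382,45],[0.75,0.87,0,0,0,-0.382,45],[0.75,0.87,0,0,0,-0.382,45]]}}

```text
time: 2.5
ee_pos: [0.5165, -0.2983, 0.2214]
eef_rot: [0.625, 0.781, 0.001, -0.001]
ft_force: [-0.0, -0.2, 0.2]
width: 0.0393
```

```bash
cat > go.py <<'E'
# go.py x y z yaw(of tool y, deg): prints row fractions from measured pose
from h import *
import sys
x,y,z,yaw=map(float,sys.argv[1:])
st=r.read_state();p=st["ee_pos"];R=Rot.from_quat(st["eef_rot"])
a=np.radians(yaw);T=Rot.from_matrix(np.c_[[-np.sin(a),np.cos(a),0],[np.cos(a),np.sin(a),0],[0,0,-1]])
# choose x so that right-handed: x = y cross z
yv=np.array([np.cos(a),np.sin(a),0]);zv=np.array([0,0,-1.]);T=Rot.from_matrix(np.c_[np.cross(yv,zv),yv,zv])
print("pos",p,"tool y deg",np.degrees(np.arctan2(R.as_matrix()[1,1],R.as_matrix()[0,1])),"t",st["time"],"F",st["ft_force"])
print("shift",R.inv().apply(np.array([x,y,z])-p)/.2,"turn",(R.inv()*T).as_rotvec()/(np.pi/2),"j",np.array(st["joint_positions"]))
E
python3 go.py 0.5635 -0.177 0.17 12.7
```

```text
pos [ 0.5165 -0.2983  0.2214] tool y deg 12.654132192944813 t 2.5 F [-0.0317 -0.2332  0.1675]
shift [0.54   0.362  0.2584] turn [ 0.0004 -0.0013 -0.0005] j [ 0.7966  0.3023 -0.4291  1.5231  0.1254  1.3444  0.5773]
```

Request:
{"method": "play_rows", "body": {"motion": [[0.4,0.36,0.13,0,0,0,45],[0.54,0.36,0.26,0,0,0,45],[0.54,0.36,0.26,0,0,0,45]]}}

```text
time: 2.88
ee_pos: [0.5603, -0.1757, 0.1686]
eef_rot: [0.625, 0.781, -0.0, -0.001]
ft_force: [0.5, -1.3, 0.2]
width: 0.0392
```

```bash
python3 go.py 0.548 -0.109 0.17 12.7;  python3 - <<'E'
from h import *
s=eyes.camera("scene");cv2.imwrite("pics/s1.png",s["image"][120:420,130:530,::-1].repeat(2,0).repeat(2,1))
E
```

```text
pos [ 0.5603 -0.1757  0.1686] tool y deg 12.65287935390382 t 2.875 F [ 0.4657 -1.3362  0.1829]
shift [ 0.339   0.0132 -0.0063] turn [-0.0013 -0.0013 -0.0005] j [ 0.6318  0.3286 -0.4934  1.613   0.1609  1.2435  0.3292]
```

View pics/s1.png

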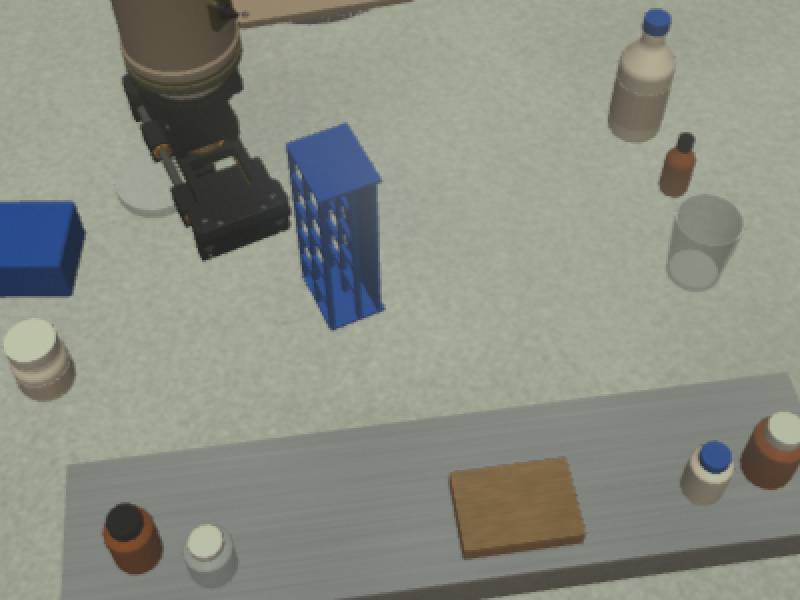

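The picture shows the gripper at about (235,220) next to the rack's grid side at (330,220), with space to push. I'm approaching slowly.

Request:
{"method": "play_rows", "body": {"motion": [[0.15,0.013,0,0,0,0,45],[0.26,0.013,0,0,0,0,45],[0.32,0.013,0,0,0,0,45],[0.36,0.013,0,0,0,0,45],[0.4,0.013,0,0,0,0,45]]}}

```text
time: 3.55
ee_pos: [0.5457, -0.1002, 0.1707]
eef_rot: [0.626, 0.78, -0.0, 0.0]
ft_force: [-0.3, 0.1, 0.2]
width: 0.039
```

Request:
{"method": "play_rows", "body": {"motion": [[0.05,0,0,0,0,0,45],[0.1,0,0,0,0,0,45],[0.15,0,0,0,0,0,45],[0.2,0,0,0,0,0,45]]}}

```text
time: 4.05
ee_pos: [0.538, -0.0604, 0.1724]
eef_rot: [0.625, 0.78, 0.001, 0.002]
ft_force: [-1.7, -1.0, 15.1]
width: 0.0391
```

```bash
python3 go.py 0.548 -0.109 0.17 12.7;  python3 - <<'E'
from h import *
s=eyes.camera("scene");cv2.imwrite("pics/s2.png",s["image"][120:420,130:530,::-1].repeat(2,0).repeat(2,1))
E
```

```text
pos [ 0.538  -0.0604  0.1724] tool y deg 12.612672531599049 t 4.05 F [-1.7075 -1.004  15.0749]
shift [-0.2481 -0.0045  0.0126] turn [ 0.0018  0.0012 -0.001 ] j [ 0.5266  0.2291 -0.5671  1.7291  0.1317  1.218   0.1462]
```

View pics/s2.png

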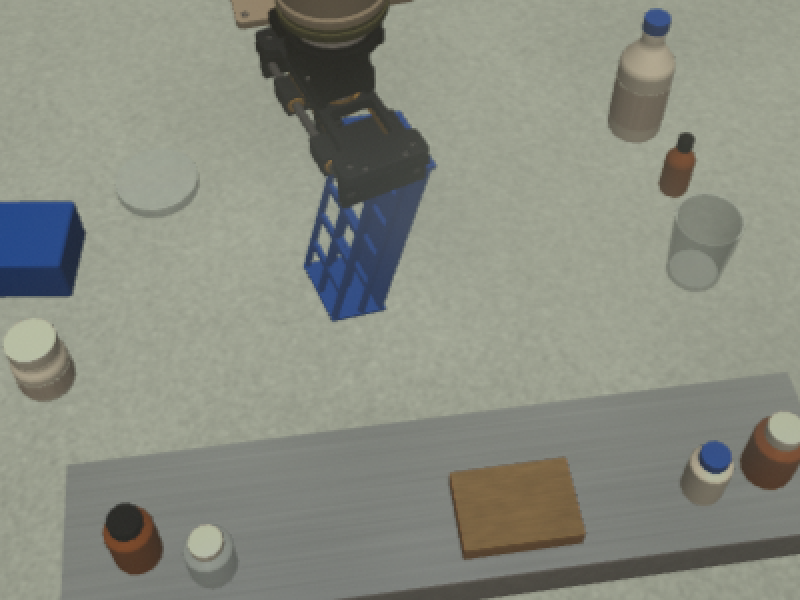

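The rack is tilted about 15°. A 15 N upward force suggests the fingertips sit on a grid bar, so I'll raise the tool slightly and then carry on pushing.

Request:
{"method": "play_rows", "body": {"motion": [[0,0,-0.03,0,0,0,45],[0,0,-0.06,0,0,0,45],[0,0,-0.06,0,0,0,45]]}}

```text
time: 4.47
ee_pos: [0.5372, -0.0606, 0.1829]
eef_rot: [0.625, 0.781, 0.0, 0.0]
ft_force: [-0.5, 0.6, 0.9]
width: 0.039
```

Request:
{"method": "play_rows", "body": {"motion": [[0.04,0,0,0,0,0,45],[0.08,0,-0.01,0,0,0,45]]}}

```text
time: 4.72
ee_pos: [0.5331, -0.0442, 0.1842]
eef_rot: [0.625, 0.781, -0.0, -0.0]
ft_force: [-0.7, 0.0, -0.3]
width: 0.0391
```

```bash
python3 go.py 0.548 -0.109 0.17 12.7;  python3 - <<'E'
from h import *
s=eyes.camera("scene");cv2.imwrite("pics/s3.png",s["image"][120:420,130:530,::-1].repeat(2,0).repeat(2,1))
E
```

```text
pos [ 0.5331 -0.0442  0.1842] tool y deg 12.64033608171024 t 4.725 F [-0.6664  0.0428 -0.3219]
shift [-0.3324  0.0019  0.0709] turn [-0.0004 -0.0003 -0.0007] j [ 0.5134  0.209  -0.5795  1.7263  0.12    1.2426  0.1256]
```

View pics/s3.png

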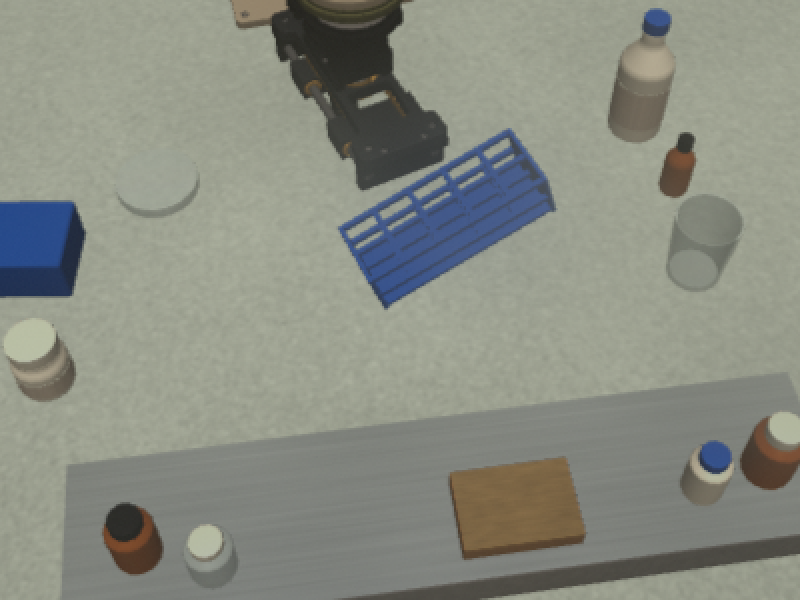

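The rack now lies on its feet with the grid upward at (445,215). I'll raise the tool, move behind the rack on the robot side, and turn it to match the step.

Request:
{"method": "play_rows", "body": {"motion": [[0,0,-0.2,0,0,0,40],[0.4,-0.5,-0.2,0,0,-0.4,40],[0.4,-0.65,-0.2,0,0,-0.8,40],[0.4,-0.65,-0.2,0,0,-0.8,40],[0.4,-0.65,-0.2,0,0,-0.8,40]]}}

```text
time: 5.4
ee_pos: [0.3877, 0.0051, 0.2249]
eef_rot: [0.292, 0.956, -0.001, 0.001]
ft_force: [1.3, -0.5, 0.5]
width: 0.0348
```

```bash
cat > rk.py <<'E'
from h import *
def rack(n=None):
    t=eyes.camera("top");im=cv2.cvtColor(np.ascontiguousarray(t["image"]),cv2.COLOR_RGB2HSV)
    m=((im[:,:,0]>95)&(im[:,:,0]<130)&(im[:,:,1]>150)).astype(np.uint8)
    m[:,:215]=0;m[:,420:]=0;m[:135]=0;m[300:]=0
    m=cv2.morphologyEx(m,3,np.ones((9,9)))
    c=max(cv2.findContours(m,0,1)[0],key=cv2.contourArea)
    b=cv2.boxPoints(cv2.minAreaRect(c));W=np.array([at_z(t,p,.06) for p in b])
    e=np.diff(W[:3],axis=0);L=np.linalg.norm(e,axis=1);d=e[L.argmax()];d*=np.sign(d[1])
    c0=W.mean(0);print("top-fit centre",c0,"sizes",L,"deg",np.degrees(np.arctan2(d[1],d[0])))
    print("mid lm",[(at_z(t,q["xy"],0),q["p"]) for q in eyes.landmark_of(t,"rack_mid")[:2]])
    print("heel lm",[(at_z(t,q["xy"],0),q["p"]) for q in eyes.landmark_of(t,"rack_heel")[:2]])
    o=np.array([.7311,0]);nx=np.array([.9958,-.0916]);print("mid dist to face",(o-c0[:2])@nx)
    if n: cv2.imwrite("pics/"+n,t["image"][120:360,160:480,::-1].repeat(2,0).repeat(2,1))
if __name__=="__main__":
    import sys;rack(*sys.argv[1:2])
E
python3 rk.py t1.png; python3 go.py 0.42 0.05 0.03 84.74
```

```text
top-fit centre [0.5117 0.0612 0.06  ] sizes [0.1976 0.0744] deg 101.87530512934427
mid lm [(array([0.5123, 0.0598, 0.    ]), 0.97), (array([ 0.5331, -0.0435,  0.    ]), 0.4)]
heel lm [(array([ 0.5269, -0.0445,  0.    ]), 0.77), (array([0.5088, 0.0639, 0.    ]), 0.32)]
mid dist to face 0.22410157501398256
pos [0.3892 0.0049 0.2247] tool y deg 55.45308009546319 t 5.55 F [-0.1918  0.2676 -0.0712]
shift [0.0015 0.2731 0.9736] turn [-0.0001  0.0005 -0.3254] j [ 0.5464 -0.1957 -0.5881  1.992  -0.1113  1.314   0.9633]
```

View pics/t1.png

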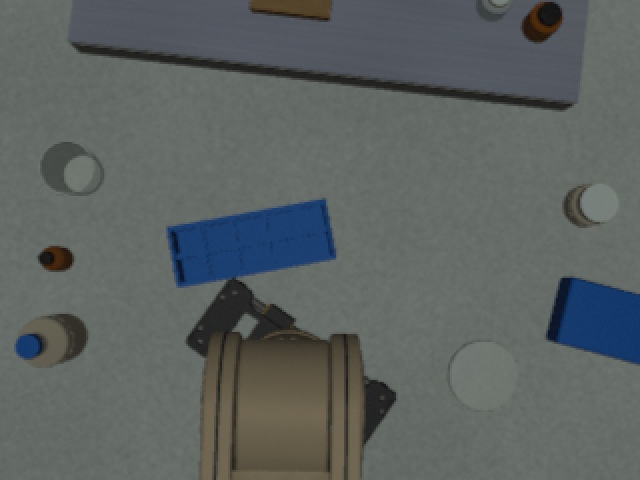

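Request:
{"method": "play_rows", "body": {"motion": [[0,0.27,0.2,0,0,-0.325,100],[0,0.27,0.4,0,0,-0.325,100],[0,0.27,0.6,0,0,-0.325,100],[0,0.27,0.7,0,0,-0.325,100],[0,0.27,0.7,0,0,-0.325,100]]}}

```text
time: 6.18
ee_pos: [0.4187, 0.0495, 0.0833]
eef_rot: [0.047, 0.999, 0.0, -0.002]
ft_force: [-0.0, 0.2, 0.9]
width: 0.0766
```

```bash
python3 go.py 0.42 0.055 0.018 84.74
```

```text
pos [0.4187 0.0495 0.0833] tool y deg 84.64980457131509 t 6.175 F [-0.0484  0.1934  0.934 ]
shift [-0.0051  0.0277  0.3264] turn [ 0.0005 -0.0022 -0.001 ] j [ 0.4519  0.0708 -0.6851  2.0989  0.0513  0.9915  1.2172]
```

Request:
{"method": "play_rows", "body": {"motion": [[0,0.03,0.16,0,0,0,100],[0,0.03,0.325,0,0,0,100],[0,0.03,0.325,0,0,0,100]]}}

```text
time: 6.55
ee_pos: [0.4194, 0.0553, 0.019]
eef_rot: [0.046, 0.999, 0.0, -0.001]
ft_force: [0.5, -0.1, 1.2]
width: 0.0865
```

Request:
{"method": "play_rows", "body": {"motion": [[-0.06,0,0,0,0,0,100],[-0.12,0,0,0,0,0,100],[-0.18,0,0,0,0,0,100],[-0.24,0,0,0,0,0,100],[-0.3,0,0,0,0,0,100]]}}

```text
time: 7.18
ee_pos: [0.4807, 0.0498, 0.0196]
eef_rot: [0.045, 0.999, 0.0, -0.0]
ft_force: [-0.9, 1.7, 0.3]
width: 0.0871
```

Request:
{"method": "play_rows", "body": {"motion": [[-0.06,0,0,0,0,0,100],[-0.12,0,0,0,0,0,100],[-0.18,0,0,0,0,0,100],[-0.24,0,0,0,0,0,100],[-0.3,0,0,0,0,0,100]]}}

```text
time: 7.8
ee_pos: [0.5405, 0.0443, 0.0195]
eef_rot: [0.045, 0.999, -0.0, 0.0]
ft_force: [-2.5, 0.7, 1.6]
width: 0.0869
```

```bash
python3 rk.py t2.png; python3 go.py 0.42 0.05 0.018 84.74
```

```text
top-fit centre [ 0.6011 -0.024   0.06  ] sizes [0.0462 0.0666] deg 87.08920943051865
mid lm []
heel lm [(array([ 0.5799, -0.0652,  0.    ]), 0.62)]
mid dist to face 0.12727263834330593
pos [0.5404 0.0443 0.0195] tool y deg 84.82233561372759 t 7.95 F [-0.3719  0.0949  0.1654]
shift [ 0.602  -0.0259  0.0071] turn [0.0001 0.0003 0.0009] j [ 0.3451  0.4316 -0.6015  1.8595  0.2974  0.9402  1.0895]
```

View pics/t2.png

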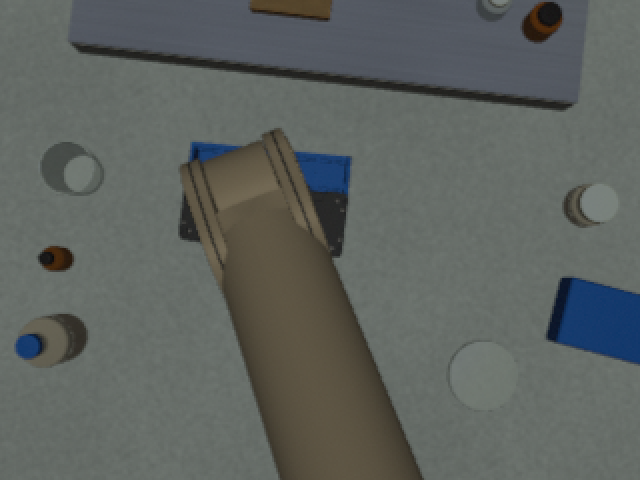

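The rack is square to the tool, with its front edge at (190,142)-(350,157) parallel to the step. I'll keep pushing.

Request:
{"method": "play_rows", "body": {"motion": [[-0.06,0,0,0,0,0,100],[-0.12,0,0,0,0,0,100],[-0.18,0,0,0,0,0,100],[-0.24,0,0,0,0,0,100],[-0.3,0,0,0,0,0,100]]}}

```text
time: 8.57
ee_pos: [0.6003, 0.039, 0.0195]
eef_rot: [0.045, 0.999, -0.0, -0.0]
ft_force: [-1.8, 0.4, -0.2]
width: 0.0871
```

Request:
{"method": "play_rows", "body": {"motion": [[-0.05,0,0,0,0,0,100],[-0.1,0,0,0,0,0,100],[-0.14,0,0,0,0,0,100],[-0.17,0,0,0,0,0,100],[-0.18,0,0,0,0,0,100]]}}

```text
time: 9.2
ee_pos: [0.6355, 0.0358, 0.0195]
eef_rot: [0.045, 0.999, 0.0, -0.0]
ft_force: [-2.2, 0.4, 1.4]
width: 0.0869
```

```bash
python3 - <<'E'
from h import *
c=eyes.camera("scene");cv2.imwrite("pics/s4.png",c["image"][120:420,130:530,::-1].repeat(2,0).repeat(2,1))
E
python3 go.py 0.42 0.05 0.018 84.74
```

```text
pos [0.6356 0.0358 0.0196] tool y deg 84.85042442918976 t 9.25 F [-0.3172 -0.0088  0.1772]
shift [ 1.0802 -0.026   0.0076] turn [-0.      0.0001  0.0012] j [ 0.2882  0.6028 -0.5525  1.6029  0.353   1.0368  1.1139]
```

View pics/s4.png

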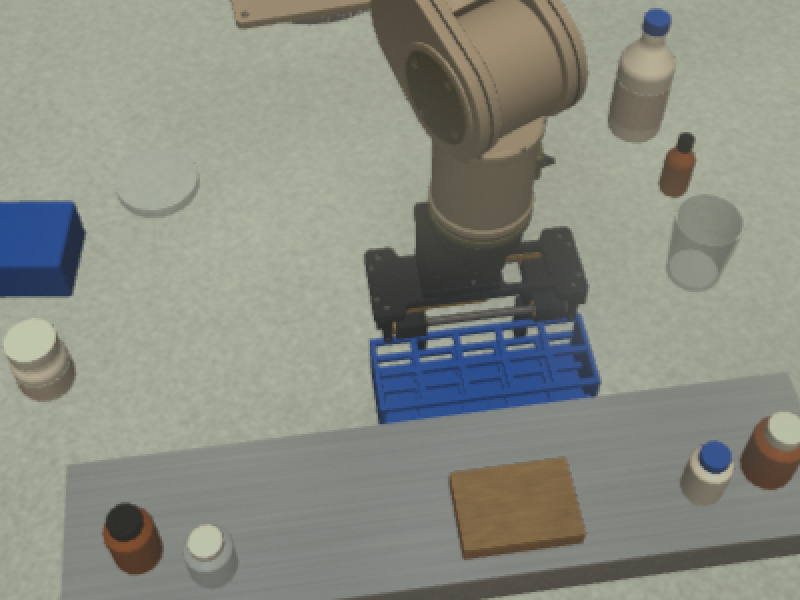

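The rack is close to the step, with its left part at (380,420) nearly touching. I'll use small steps and watch the force.

Request:
{"method": "play_rows", "body": {"motion": [[-0.01,0,0,0,0,0,100],[-0.02,0,0,0,0,0,100],[-0.03,0,0,0,0,0,100],[-0.04,0,0,0,0,0,100],[-0.05,0,0,0,0,0,100]]}}

```text
time: 9.88
ee_pos: [0.644, 0.0352, 0.0194]
eef_rot: [0.045, 0.999, -0.0, -0.001]
ft_force: [-14.1, 1.7, 8.3]
width: 0.0868
```

Request:
{"method": "play_rows", "body": {"motion": [[-0.005,0,0,0,0,0,100],[-0.01,0,0,0,0,0,100]]}}

```text
time: 10.12
ee_pos: [0.6441, 0.0353, 0.0193]
eef_rot: [0.045, 0.999, -0.0, -0.003]
ft_force: [-22.3, 1.9, 15.2]
width: 0.0871
```

The tool stalled against the step at 22 N, so the rack is in contact. I'll back off, lift and check.

Request:
{"method": "play_rows", "body": {"motion": [[0.02,0,0,0,0,0,100],[0.1,0,0,0,0,0,100],[0.4,0,0,0,0,0,100],[0.7,0,-0.2,0,0,0,100],[0.95,0,-0.5,0,0,0,100]]}}

```text
time: 10.75
ee_pos: [0.4723, 0.0502, 0.101]
eef_rot: [0.045, 0.999, -0.0, -0.001]
ft_force: [1.5, -0.4, 1.3]
width: 0.0871
```

Request:
{"method": "play_rows", "body": {"motion": [[0.25,0,-0.3,0,0,0,100],[0.5,0,-0.5,0,0,0,100],[0.5,0,-0.5,0,0,0,100]]}}

```text
time: 11.12
ee_pos: [0.3747, 0.0596, 0.2038]
eef_rot: [0.045, 0.999, -0.001, 0.003]
ft_force: [0.7, -0.3, -0.6]
width: 0.087
```

```bash
python3 rk.py t3.png; python3 go.py 0.42 0.05 0.2 84.74
python3 - <<'E'
from h import *
s=eyes.camera("scene");t=eyes.camera("top")
a=cv2.resize(np.ascontiguousarray(s["image"][250:370,280:480,::-1]),(800,480),interpolation=2)
cv2.imwrite("pics/s5.png",a)
# independent corner check: predicted corners if flush, and things' landmarks
for l in ["wash_bottle","dropper","beaker","jar","tip_box","dish"]:
    q=eyes.landmark_of(t,l);print(l,at_z(t,q[0]["xy"],0)[:2] if q else None)
q=eyes.landmark_of(s,"rack_mid");print("scene mid",[(at_z(s,k["xy"],0),k["p"]) for k in q[:1]])
q=eyes.landmark_of(s,"rack_heel");print("scene heel",[(at_z(s,k["xy"],0),k["p"]) for k in q[:1]])
E
```

```text
top-fit centre [0.6904 0.0323 0.06  ] sizes [0.0816 0.1987] deg 84.68605628628983
mid lm [(array([0.6899, 0.0348, 0.    ]), 0.76), (array([ 0.6894, -0.0735,  0.    ]), 0.2)]
heel lm [(array([ 0.6808, -0.08  ,  0.    ]), 0.62)]
mid dist to face 0.04353406550711905
pos [0.3756 0.059  0.2016] tool y deg 84.83709333359585 t 11.275 F [-0.0151 -0.2628 -0.8811]
shift [-0.2254 -0.0248  0.0089] turn [-0.0008  0.0021  0.0011] j [ 0.521  -0.215  -0.6914  2.0433 -0.141   1.2649  1.364 ]
wash_bottle [0.3806 0.3013]
dropper [0.4814 0.314 ]
beaker [0.598  0.2891]
jar [ 0.5689 -0.3633]
tip_box [ 0.4271 -0.3842]
dish [ 0.3593 -0.24  ]
scene mid [(array([0.6927, 0.0437, 0.    ]), 0.7)]
scene heel [(array([ 0.6888, -0.0635,  0.    ]), 0.85)]
```

View pics/t3.png

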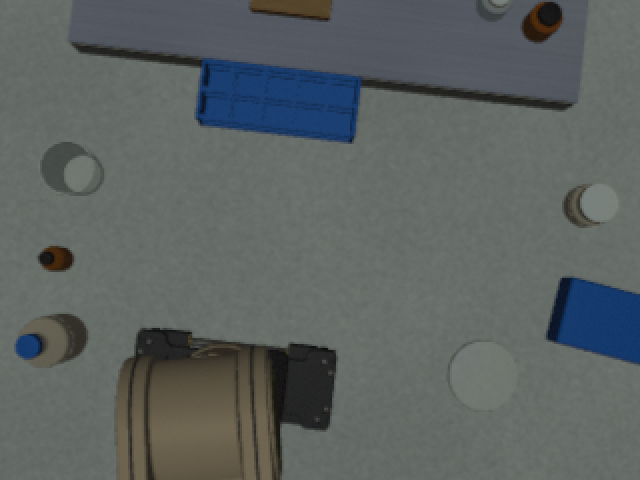

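View pics/s5.png

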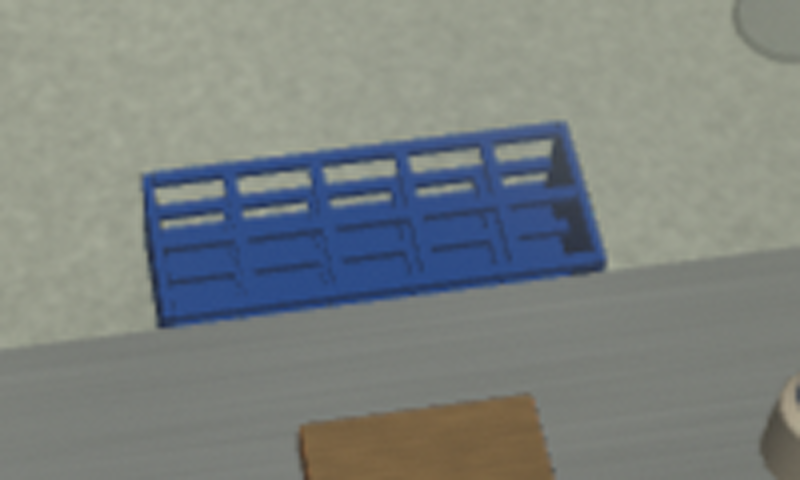

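```bash
python3 -c "
from bench import job
print(job.close_job())"
```

```text
the job is handed in; nothing more can be done
None
```

The rack is on its feet with the tube grid upward, and its long side rests along the front of the reagent step. I handed the job in at about 11.5 s robot time; the hand-in gives no verdict.

**What I did:** I pushed the rack over from high on its grid side. The fingertips caught on a grid bar once, with about 15 N upward. I raised the tool 10 mm to clear it, and the rack then fell onto its feet. I pushed it across the bench with both fingers spread until it stalled against the step at about 22 N, then backed off and raised the arm clear.

**Last checks:**
- **Angle:** the rack lies at 84.7°, and I measured the step face at 84.7°.
- **Contact:** the top and scene pictures show no visible gap between rack and step.
- **Distance:** the top-view outline put the rack's middle 43.5 mm from the face instead of 38 mm. That outline also read the rack 5.6 mm too wide. The tool stopped about 90 mm from the face, where I expected about 86 mm. I took the stall and the pictures over these readings, since my fix on the face is only good to a few millimetres.
- **Other things:** all six are within about 13 mm of where I first measured them. The largest difference is the wash bottle, which the arm never came near, so I put it down to detection error.

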